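# Centre the bench scale's platter in its side play and load the check weight

## Task

Get the bench scale ready for its daily check. Its steel platter has sideways play between two hidden stops: slide the platter gently to the scale's left (the side with the display) until you feel it touch, then gently to the right until it touches, and leave it half-way between, clear of both so that it cannot rub. Then stand the brass check weight gently upright in the middle of the platter, let go, and leave the jar and the cup beside it alone.

Things in the scene. Friction and masses are not known exactly. Their poses are not given: they have to be found in the camera images.
- platter_middle (a point): Middle of the platter's flat top (deck), 88 mm above the bench; the deck is 240 mm along its x, 280 mm along its y; z is up, y points to the scale's left, the side with the display's column. The platter is captive: it only slides along its y, with about 2.5 N of friction, and stays where it is left. It cannot be lifted or turned.
- scale: Fixed base of the scale, origin on the bench under its middle, axes as the platter's. Hidden in it, a rubber-tipped stop on each side ends the platter's play: 15 to 17 mm of travel in all, its middle up to 7.5 mm to either side of the platter's start, different on every scale. The rubber gives 1 mm per 10 N; pushing a stop with over 20 N harms the load cell.
- right_lip (a point): Centre of the upturned lip on the platter's right (-y) edge, 16 mm above the deck; axes as the platter's. The lip runs 240 mm along x, is 32 mm high above the deck, with a rolled top edge 10 mm thick (20 to 32 mm up) on a 4 mm web. Pinch it from above across y, a finger on either side; outside, a skirt hangs 47 mm below the deck, flush with the rolled edge.
- left_lip (a point): The same lip on the left (+y) edge. The display's column (32 mm square, 60 mm toward +x from the middle) stands 60 mm beyond it and carries the display 310 to 450 mm up, so the right lip is the easier one to hold.
- weight_centre (a point): Centre of the brass check weight, standing on the bench: 70 mm high, body 38 mm in diameter and 46 mm high, then a neck and a 27 mm knob on top; 500 g. The point is on its axis, 35 mm above its flat underside; z is up.
- jar: Amber glass jar with red cap, 54 mm in diameter, 95 mm high; origin at the centre of its underside. Not to be moved.
- cup: Small steel sauce cup, 66 mm in diameter, 60 mm high; origin at the centre of its underside. Not to be moved. (A steel pan and a green tub, 100 mm high, stand farther off, out of the way at the right.)
Mind the look-alikes: they are no part of the job. Leave any blue, pink or purple look-alike of the part that bears weight_centre alone.

How it is judged (in metres and radians):
On the way, in this order (a step that is already met when the one before it is completed fails the run):
1. the platter has been slid to the left until it touches its left stop (over 1 N) (contact force between rubber_left and platter above 1 N), for 0.05 s.
2. then to the right until it touches its right stop (over 1 N) (contact force between rubber_right and platter above 1 N), for 0.05 s.
3. then back between the stops, at least 6 mm clear of each (distance between tongue and rubber_left above 0.031 m and distance between tongue and rubber_right above 0.031 m), for 0.3 s.
At the end, for the whole second after the job is handed in: The platter rests between its stops, at least 6 mm clear of each (it is half-way within 1.5 to 2.5 mm, by the width of the play), and the check weight stands upright on the deck, let go, within 20 mm of the platter's middle; jar and cup are within 20 mm of where they were (all of step 3 and horizontal distance between weight_centre and platter_middle below 0.02 m and angle between weight_centre's own z axis and vertical below 0.08 rad and z of weight_centre in the frame of platter_middle between 0.03 and 0.04 m and not (contact force between weight and the fingers above 0.05 N) and distance of each of jar, cup from where it was at the start of the episode below 0.02 m); the robot touches nothing.
It fails at once if the platter is pushed against a stop with more than 20 N (contact force between any of rubber_left, rubber_right and platter above 20 N).
It fails at once if the check weight is let fall from more than about 10 mm (it moves faster than 0.45 m/s untouched by the fingers) (linear speed of weight above 0.45 m/s and not (contact force between weight and the fingers above 0.05 N)).
It fails at once if the check weight is banged or pressed onto the platter with over 35 N (contact force between weight and platter above 35 N).
It fails at once if the jar or cup is moved more than 20 mm (distance of any of jar, cup from where it was at the start of the episode above 0.02 m).
It also fails if it takes over 58 s, if anything falls off the work surface, if the arm or the gripper's body presses on something with over 40 N, if the wrist force passes 120 N, or if a joint passes its speed limit or range.

## Robot

A 7-joint arm with a two-finger parallel gripper is mounted at the origin on the work surface. World frame = base frame: x ahead of the robot, y to its left, z up, the work surface at z = 0. Lengths are in m, angles in degrees, forces in N, time in s.
With the tool pointing down it reaches from about 0.35 to 0.9 m from the base axis. Payload 7.2 kg.
Tool frame: the origin (TCP) lies at the very end of the fingers, on their centre line; the grasp point (between the pads) lies 19 mm behind it (manip.tcp_to_grasp is the distance from the TCP to the grasp point, in m); z points along the fingers, y is the line along which they close (so a half turn about z gives the same grasp; the last joint's range is limited). The gripper opens to 88 mm and grips with 3 to 60 N. Pads are 20 mm wide; open, the fingers measure 115 mm over their backs; the gripper's body (75 mm by 178 mm) begins 61 mm behind the grasp point.
Start: joints at [69.316, 23.554, -0.728, 91.456, 0.321, 64.991, -4.71], TCP at [0.18, -0.598, 0.193] pointing down, gripper open.
Joint ranges: [-169.25, 169.25], [-16.82, 113.86], [-84.01, 82.57], [7.8, 145.47], [-59.2, 239.2], [7.22, 106.19], [-163.78, 163.78]. Speed limits (degrees/s): [136.94, 136.94, 172.46, 172.46, 180, 180, 180].

## Interface

Orientations are given as [roll, pitch, yaw] about the fixed x, y, z axes, in that order (R = Rz(yaw) Ry(pitch) Rx(roll)).
In Python, from bench import manip, viewer gives the robot as it stands.
- The arm moves only by the tool jog_arm, never from a script. Its argument "commands" is a list of rows, each an object with "linear": the shift along the world's x, y, z in cm, a list of three; "spin": the turn about the world's z in rad. In form: [{"linear": [tx, ty, tz], "spin": spin}, ...]. A call has 1 to 5 rows; each row shifts and turns the commanded pose from where the row before left it; what a row does not reach is not made up. A row lasts 1/8 s, in which the tool goes at most 62.5 mm and 10.7 degrees, less where a joint would pass 70% of its speed; a pose out of reach is approached as far as the arm can. A call is refused whole if a number of a shift passes 6.25 or a number of a turn 0.188, either way. A call with a gripper value outside its range is refused whole. "gripper" is the finger opening in cm, from 0 to 8.78, set as the call begins (left out, the last holds). The fingers move at their own pace and stop on an object; "newtons" is the grip in N (left out, the last holds). Time passes only in rows, so rows that do not move let the fingers close. It gives the time, the measured TCP pose, the force, the opening and the grip force at its end, in the units of the state.
- manip.get_obs(): the state, without advancing time (a new reading comes with each control period).
- viewer.snapshot(name): name is "scene" or "top" or "wrist"; returns a dict with "img" (384x512x3 uint8, red, green, blue), "z_map" (384x512 float32, m along the optical axis (not along the pixel's ray), 0 where there is no reading), "intrinsics" (3x3 intrinsics, pixels), "position" and "attitude" of the camera in the world. Camera axes: x right, y up, looking along -z (the intrinsics and any distortion apply to the point x, -y, -z); pixel columns grow to the right and rows downward; lengths in m; the calibration is good to about 2 mm. A picture is of the moment at which its call begins.
- manip.job_done(): hands the job in; it is judged then, once.
Trained networks look in a picture, given as the dict that the camera call returned (one of the last four; its "shot" number tells which), for a name from the list of things; names that differ only in an ending like _2 or _b are one class to them, and where a whole thing is asked for, a point or a joint stands for the part that bears it (a point fixed in the world has none). Each returns a list of dicts, best first, with "score" (0 to 1); they miss things now and then, are a little off and sometimes report something else, mostly with a low value. They report only what shows in the picture. A call takes as long as a camera call. They do not tell look-alikes from the thing itself.
- viewer.search_frame(picture, target): "location" ([column, row] as shares, 0 to 1, of the picture: columns of its width, rows of its height, amid what is visible of it).
- viewer.place_of(picture, target): "location" ([column, row] as shares, 0 to 1, of the picture: columns of its width, rows of its height: a listed point, or the origin of a listed thing).
The state is a dict: "t": time; "qpos": joint angles; "dq": joint speeds; "joint_efforts": joint torques, N m; "tool_pos": TCP position; "tcp_rot": TCP orientation; "wrist_force": force on the tool from outside, world axes, zero at the start; "ft_torque": the same for the moment, N m; "opening": finger opening in m; "gripper_force": force on a finger pad.
Only numpy, scipy, OpenCV 4.12 (cv2) and the standard library are available. Lean on these libraries where they do the work, as an engineer would, in place of code of your own. Each camera call takes 0.05 s, during which the arm holds its last target. There are 200 camera calls.

## Working session

There is one attempt and no reset: what is moved stays moved. The work goes in short steps, Python scripts to look and compute and a tool call to move; the robot and the scene stay as the last step left them, time stands still between calls to the robot, and variables do not carry over. Pictures are saved under pics/ and viewed, at most 10 in all, crops included, and the job is handed in when it is done.

Besides the shell and the picture viewer there is one more tool, called after "Emit:" as name([rows], argument=value, ...), one row to a line, values as JSON. jog_arm: Moves the arm, as the interface text tells. Its arguments: {"type":"object","properties":{"commands":{"type":"array"},"gripper":{"type":"number"},"newtons":{"type":"number"}},"required":["commands"]}

```bash
ls; mkdir -p pics
cat > h.py <<'E'
import numpy as np, cv2
from bench import manip, viewer
def ray(p,loc):
    K=np.array(p["intrinsics"]);h,w=p["img"].shape[:2]
    u,v=loc[0]*w,loc[1]*h
    d=np.array([(u-K[0,2])/K[0,0],-(v-K[1,2])/K[1,1],-1.])
    A=np.array(p["attitude"],float)
    if A.shape==(3,3): R=A
    else:
        from scipy.spatial.transform import Rotation as Ro
        R=(Ro.from_quat(np.r_[A[1:],A[0]]) if A.size==4 else Ro.from_euler('xyz',A,degrees=True)).as_matrix()
    return np.array(p["position"]),R@d
def atz(p,loc,z):
    o,d=ray(p,loc); return o+d*(z-o[2])/d[2]
def bydepth(p,loc):
    o,d=ray(p,loc);h,w=p["img"].shape[:2]
    return o+d*p["z_map"][min(h-1,int(loc[1]*h)),min(w-1,int(loc[0]*w))]
def save(p,n): cv2.imwrite(f"pics/{n}.png",p["img"][:,:,::-1])
E
python3 - <<'E'
from h import *
np.set_printoptions(precision=4,suppress=True)
ims=[]
Z={"platter_middle":.088,"right_lip":.104,"left_lip":.104,"weight_centre":.035,"jar":0,"cup":0,"scale":0}
for c in ("scene","top"):
    p=viewer.snapshot(c); ims.append(p["img"])
    print(c,p["intrinsics"],p["position"],p["attitude"])
    for n,z in Z.items():
        for r in viewer.place_of(p,n)[:4]:
            print(n,round(r["score"],2),np.array(r["location"])*[512,384],atz(p,r["location"],z),bydepth(p,r["location"]))
cv2.imwrite("pics/a.png",cv2.resize(np.vstack(ims)[:,:,::-1],(400*1,600)))
save({"img":ims[0]},"scene0");save({"img":ims[1]},"top0")
print(manip.get_obs())
E
```

```text
pics
scene [[485.885    0.     254.3457]
 [  0.     485.885  195.3478]
 [  0.       0.       1.    ]] [ 0.913  -0.6888  0.7551] [48.3458  1.2728 28.0393]
platter_middle 0.86 [312.5248 152.4864] [0.5969 0.1559 0.088 ] [0.5957 0.1593 0.0853]
right_lip 0.56 [272.7936 175.4112] [0.5612 0.024  0.104 ] [0.5631 0.02   0.1077]
left_lip 0.89 [347.2896 121.8816] [0.6313 0.2863 0.104 ] [0.6339 0.2771 0.1101]
weight_centre 0.78 [183.6032 249.984 ] [ 0.4692 -0.1889  0.035 ] [ 0.4782 -0.199   0.0495]
weight_centre 0.68 [213.0944 226.7904] [ 0.4877 -0.1072  0.035 ] [ 0.495  -0.1172  0.0474]
weight_centre 0.65 [130.7136 255.7056] [ 0.3843 -0.2489  0.035 ] [ 0.3945 -0.2574  0.0488]
weight_centre 0.63 [161.024 223.104] [ 0.3836 -0.1475  0.035 ] [ 0.3958 -0.16    0.0516]
jar 0.56 [139.6224 314.9184] [ 0.4658 -0.3347  0.    ] [ 0.4826 -0.348   0.0283]
cup 0.65 [217.9072 313.8816] [ 0.5933 -0.2668  0.    ] [ 0.6117 -0.291   0.0434]
scale 0.96 [310.9888 182.784 ] [0.5993 0.1537 0.    ] [0.6345 0.0592 0.0848]
top [[487.6448   0.     256.0901]
 [  0.     487.6448 191.4381]
 [  0.       0.       1.    ]] [ 0
[... 637 characters left out ...]
7 -0.307   0.0682]
cup 0.92 [361.8816 167.5008] [ 0.6005 -0.272   0.    ] [ 0.5998 -0.2714  0.0029]
scale 0.74 [184.9856 172.1856] [0.5888 0.158  0.    ] [0.5671 0.1441 0.0913]
{'t': 0.8, 'qpos': array([69.3179, 23.5514, -0.7261, 91.459 ,  0.3206, 64.9896, -4.7106]), 'dq': array([ 0.0866, -0.0628, -0.0665, -0.0006, -0.0871, -0.04  ,  0.0392]), 'joint_efforts': array([ -0.0002, -58.7668,   0.6408, -29.1371,  -0.0538,   0.0104,
         0.    ]), 'tool_pos': array([ 0.1803, -0.5984,  0.1929]), 'tcp_rot': array([179.9979,   0.0002,  16.7727]), 'wrist_force': array([ 0.5068,  1.0907, -0.2637]), 'ft_torque': array([-0.0237, -0.0016, -0.0333]), 'gripper_force': 0.0, 'opening': 0.08775881531570057}
```

View images.

View pics/scene0.png

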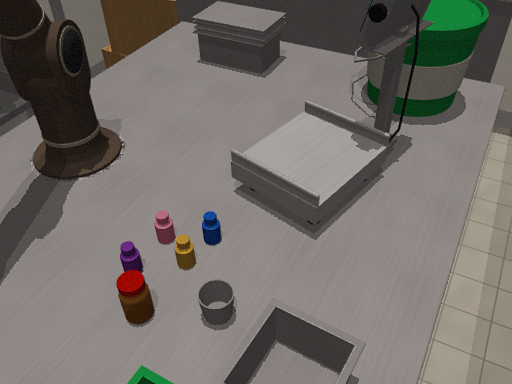

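View pics/top0.png

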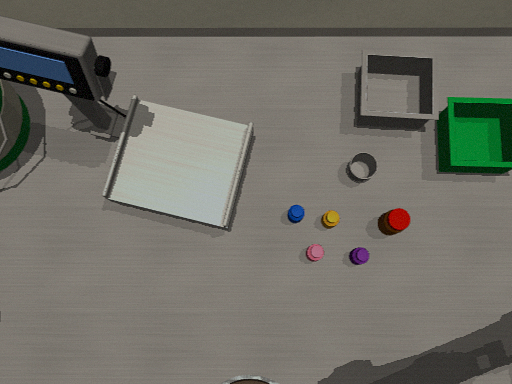

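The brass weight is the ochre one (scene pixel 184,250; top pixel 331,218). Its look-alikes are blue, pink and purple. The platter's right lip is at top pixel (237,174), yaw about -14°. I'll move above that lip.

Emit:
jog_arm([
  {"linear": [2.5, 4.2, 0], "spin": -0.108},
  {"linear": [2.5, 4.2, 0], "spin": -0.108},
  {"linear": [2.5, 4.2, 0], "spin": -0.108},
  {"linear": [2.5, 4.2, 0], "spin": -0.108},
  {"linear": [2.5, 4.2, 0], "spin": -0.108},
])

```text
t: 1.42
tool_pos: [0.3061, -0.387, 0.1931]
tcp_rot: [180.0, -0.0, -14.4]
wrist_force: [0.8, -0.9, -0.0]
opening: 0.0876
gripper_force: 0.0
```

Emit:
jog_arm([
  {"linear": [2.5, 4.2, 0], "spin": 0},
  {"linear": [2.5, 4.2, 0], "spin": 0},
  {"linear": [2.5, 4.2, 0], "spin": 0},
  {"linear": [2.5, 4.2, 0], "spin": 0},
  {"linear": [2.5, 4.2, 0], "spin": 0},
])

```text
t: 2.05
tool_pos: [0.4312, -0.1771, 0.1932]
tcp_rot: [180.0, -0.1, -14.2]
wrist_force: [0.8, -0.5, 0.1]
opening: 0.0878
gripper_force: 0.0
```

Emit:
jog_arm([
  {"linear": [2.6, 4.1, 0], "spin": 0},
  {"linear": [2.6, 4.1, 0], "spin": 0},
  {"linear": [2.6, 4.1, 0], "spin": 0},
  {"linear": [2.6, 4.1, 0], "spin": 0},
  {"linear": [2.6, 4.0, 0], "spin": 0},
])

```text
t: 2.68
tool_pos: [0.5612, 0.0269, 0.193]
tcp_rot: [-180.0, -0.0, -14.2]
wrist_force: [1.2, 0.5, 1.3]
opening: 0.0878
gripper_force: 0.0
```

Run:
```python
from h import *
np.set_printoptions(precision=4,suppress=True)
p=viewer.snapshot("wrist"); save(p,"w1"); print(p["position"],p["attitude"],manip.get_obs()["tool_pos"])
for n,z in {"platter_middle":.088,"right_lip":.104,"left_lip":.104}.items():
    for r in viewer.place_of(p,n)[:2]: print(n,r["score"],np.array(r["location"])*[512,384],atz(p,r["location"],z))
# point cloud of lip top
h,w=p["z_map"].shape
v,u=np.mgrid[0:h,0:w]; o,_=ray(p,[0,0])
R=np.stack([ray(p,[1e-9,0])[1]]) 
K=np.array(p["intrinsics"])
from scipy.spatial.transform import Rotation as Ro
Rm=Ro.from_euler('xyz',p["attitude"],degrees=True).as_matrix()
d=np.stack([(u-K[0,2])/K[0,0],-(v-K[1,2])/K[1,1],-np.ones_like(u)],-1)*p["z_map"][...,None]
P=(d@Rm.T+o).reshape(-1,3)
m=(P[:,2]>.111)&(P[:,2]<.130)&(np.hypot(P[:,0]-.56,P[:,1]-.026)<.2)
Q=P[m]; print(m.sum(),Q.min(0),Q.max(0),np.median(Q,0))
if m.sum()>50:
    (c,s,a)=cv2.minAreaRect(Q[:,:2].astype(np.float32)*1000); print(c,s,a)
```

```text
[0.6277 0.0113 0.3854] [ -14.6053   -0.0719 -104.1244] [0.5636 0.0339 0.193 ]
platter_middle 0.72 [119.1936 179.2896] [0.5963 0.1532 0.088 ]
right_lip 0.77 [257.28  189.888] [0.5572 0.0248 0.104 ]
2664 [ 0.4753 -0.0065  0.115 ] [0.6765 0.0497 0.1231] [0.59   0.0183 0.1197]
(576.3250122070312, 21.7563419342041) (9.496521949768066, 205.61509704589844) 76.23368835449219
```

Emit:
jog_arm([
  {"linear": [0, 0, -3], "spin": 0.008},
  {"linear": [0, 0, -3], "spin": 0},
  {"linear": [0, 0, -2.8], "spin": 0},
  {"linear": [0, 0, -1], "spin": 0},
  {"linear": [0, 0, 0], "spin": 0},
])

```text
t: 3.5
tool_pos: [0.56, 0.0246, 0.0949]
tcp_rot: [180.0, 0.0, -13.8]
wrist_force: [0.5, -0.2, 0.9]
opening: 0.0878
gripper_force: 0.0
```

Emit:
jog_arm([
  {"linear": [0.03, 0.12, 0], "spin": 0},
  {"linear": [0, 0, 0], "spin": 0},
  {"linear": [0, 0, 0], "spin": 0},
  {"linear": [0, 0, 0], "spin": 0},
], gripper=0.6, newtons=12)

```text
t: 4.0
tool_pos: [0.5608, 0.0268, 0.0951]
tcp_rot: [-180.0, -0.0, -13.7]
wrist_force: [-0.0, -0.2, -0.2]
opening: 0.051
gripper_force: 0.0
```

Emit:
jog_arm([
  {"linear": [0, 0, 0], "spin": 0},
  {"linear": [0, 0, 0], "spin": 0},
  {"linear": [0, 0, 0], "spin": 0},
  {"linear": [0, 0, 0], "spin": 0},
  {"linear": [0, 0, 0], "spin": 0},
])

```text
t: 4.62
tool_pos: [0.5607, 0.0268, 0.0948]
tcp_rot: [180.0, 0.0, -13.7]
wrist_force: [-0.8, -0.6, -0.1]
opening: 0.0063
gripper_force: 0.0
```

Run:
```python
from h import *
p=viewer.snapshot("wrist"); o=manip.get_obs(); print(o["opening"],o["gripper_force"],o["wrist_force"],o["tool_pos"])
s=viewer.snapshot("scene")
a=p["img"]; b=cv2.resize(s["img"][100:260,200:420],(528,384))
cv2.imwrite("pics/w2.png",cv2.resize(np.hstack([a[:,100:372],b])[:,:,::-1],(800,384)))
```

```text
0.005981479762571195 0.0 [ 0.81088552 -0.78101429 -1.4554502 ] [0.56067324 0.02677407 0.09484314]
```

View pics/w2.png

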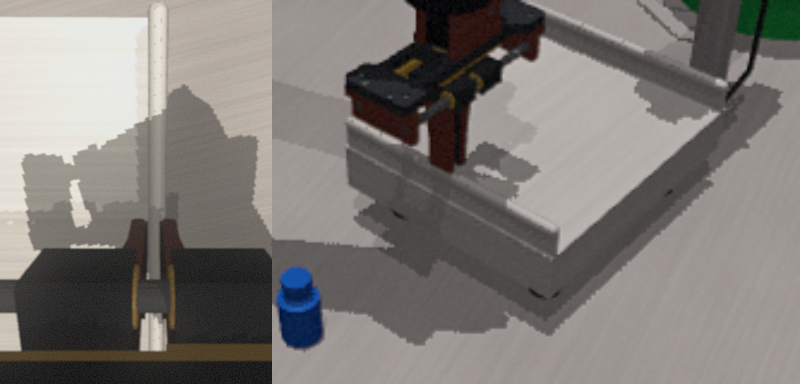

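The lip lies between the fingers (lip at picture column 157, fingers at about 140 and 170). The opening has simply reached the commanded 6 mm, so I'll close further.

Emit:
jog_arm([
  {"linear": [0, 0, 0], "spin": 0},
  {"linear": [0, 0, 0], "spin": 0},
  {"linear": [0, 0, 0], "spin": 0},
], gripper=0, newtons=12)

```text
t: 5.1
tool_pos: [0.5607, 0.0268, 0.0949]
tcp_rot: [180.0, -0.0, -13.7]
wrist_force: [-0.9, -0.7, 0.0]
opening: 0.0005
gripper_force: 0.0
```

Run:
```python
from h import *
p=viewer.snapshot("wrist"); 
s=viewer.snapshot("scene"); t=viewer.snapshot("top")
a=cv2.resize(p["img"][150:384,180:336],(256,384)); b=cv2.resize(s["img"][100:220,220:340],(384,384),interpolation=2)
cv2.imwrite("pics/w3.png",np.hstack([a,b])[:,:,::-1])
# how far is the lip now (roll) from the top view cloud, near free ends
for nm,q in (("wrist",p),("scene",s)):
    for r in viewer.place_of(q,"right_lip")[:1]: print(nm,r["score"],np.array(r["location"])*[512,384],atz(q,r["location"],.104))
from scipy.spatial.transform import Rotation as Ro
v,u=np.mgrid[0:384,0:512]
for q in (p,t):
    K=q["intrinsics"];Rm=Ro.from_euler('xyz',q["attitude"],degrees=True).as_matrix()
    P=(np.stack([(u-K[0,2])/K[0,0],-(v-K[1,2])/K[1,1],-np.ones_like(u)],-1)*q["z_map"][...,None])@Rm.T+q["position"]
    P=P.reshape(-1,3); X=(P[:,:2]-[.5607,.0268]); lx=X@[.9712,-.2385]; ly=X@[.2385,.9712]
    for lo,hi in ((-.11,-.06),(-.05,-.02),(.03,.06),(.06,.11)):
        m=(lx>lo)&(lx<hi)&(abs(ly)<.03)&(P[:,2]>.113)&(P[:,2]<.126)
        if m.sum(): print(lo,m.sum(),ly[m].min(),ly[m].max(),np.median(P[m,2]))
```

```text
wrist 0.79 [256.512  226.5984] [0.55847242 0.02611895 0.104     ]
scene 0.88 [270.7968 176.7168] [0.55932133 0.01825707 0.104     ]
-0.11 213 -0.00232441618349732 0.003418611995561028 0.11993283268378654
0.03 997 -0.006190018440555081 0.003308356534407636 0.11977209021936372
0.06 2055 -0.0062456059893321245 0.0038080981817429195 0.11970312684672355
```

View pics/w3.png

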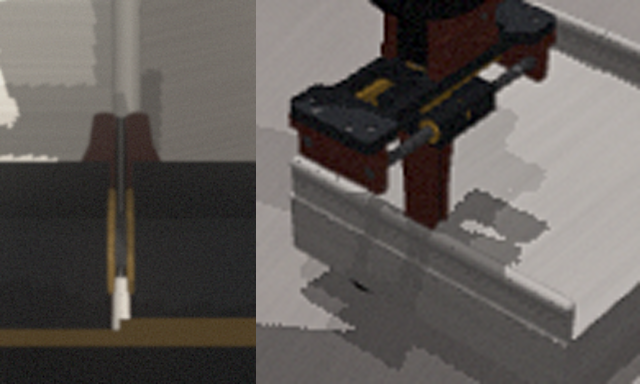

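Run:
```python
from h import *
from scipy.spatial.transform import Rotation as Ro
np.set_printoptions(precision=3,suppress=True)
s=viewer.snapshot("scene"); v,u=np.mgrid[0:384,0:512]
K=s["intrinsics"];Rm=Ro.from_euler('xyz',s["attitude"],degrees=True).as_matrix()
P=(np.stack([(u-K[0,2])/K[0,0],-(v-K[1,2])/K[1,1],-np.ones_like(u)],-1)*s["z_map"][...,None])@Rm.T+s["position"]
for c in (268,274,278):
    print(c)
    for r in range(140,184,3): print(r,P[r,c],s["img"][r,c])
i=s["img"][130:190,235:315]; cv2.imwrite("pics/w4.png",cv2.resize(i,(800,600),interpolation=cv2.INTER_NEAREST)[:,:,::-1])
```

```text
268
140 [ 0.563 -0.001  0.211] [16 22 22]
143 [ 0.575 -0.024  0.223] [51 52 51]
146 [ 0.575 -0.026  0.217] [43 42 45]
149 [0.555 0.014 0.178] [44 18 11]
152 [0.555 0.014 0.17 ] [44 21 19]
155 [0.555 0.015 0.162] [43 19 15]
158 [0.554 0.017 0.152] [43 22 16]
161 [0.553 0.019 0.143] [39 18  9]
164 [0.553 0.018 0.136] [48 24 17]
167 [0.552 0.02  0.127] [46 28 23]
170 [0.552 0.02  0.118] [87 83 81]
173 [0.551 0.022 0.109] [75 72 70]
176 [0.552 0.02  0.102] [75 72 70]
179 [0.549 0.025 0.089] [73 70 68]
182 [0.551 0.022 0.084] [78 73 72]
274
140 [ 0.579 -0.008  0.22 ] [55 51 53]
143 [ 0.581 -0.012  0.217] [58 45 16]
146 [0.569 0.012 0.191] [42 16  5]
149 [0.569 0.012 0.183] [46 23 16]
152 [0.568 0.015 0.174] [40 20 18]
155 [0.569 0.013 0.168] [44 20  8]
158 [0.57  0.012 0.161] [44 22 21]
161 [0.569 0.013 0.153] [42 17 17]
164 [0.568 0.015 0.144] [45 24 10]
167 [0.569 0.014 0.137] [42 21 13]
170 [0.569 0.013 0.129] [42 18 14]
173 [0.567 0.017 0.118] [95 93 90]
176 [0.567 0.017 0.11 ] [76 72 71]
179 [0.565 0.021 0.098] [83 76 79]
182 [0.566 0.02  0.091] [85 82 81]
278
140 [ 0.586 -0.006  0.222] [17 14 15]
143 [ 0.587 -0.007  0.216] [15 17 21]
146 [0.572 0.024 0.184] [35 18 18]
149 [0.573 0.024 0.177] [43 19 17]
152 [0.573 0.023 0.17 ] [39 12  3]
155 [0.572 0.025 0.161] [44 22 13]
158 [0.572 0.025 0.153] [43 21 16]
161 [0.572 0.025 0.145] [42 20 14]
164 [0.572 0.026 0.137] [41 19 15]
167 [0.573 0.024 0.13 ] [43 14 12]
170 [0.554 0.063 0.088] [96 93 89]
173 [0.576 0.018 0.121] [119 114 113]
176 [0.577 0.016 0.114] [96 91 90]
179 [0.576 0.019 0.103] [71 67 67]
182 [0.577 0.017 0.097] [83 80 78]
```

View pics/w4.png

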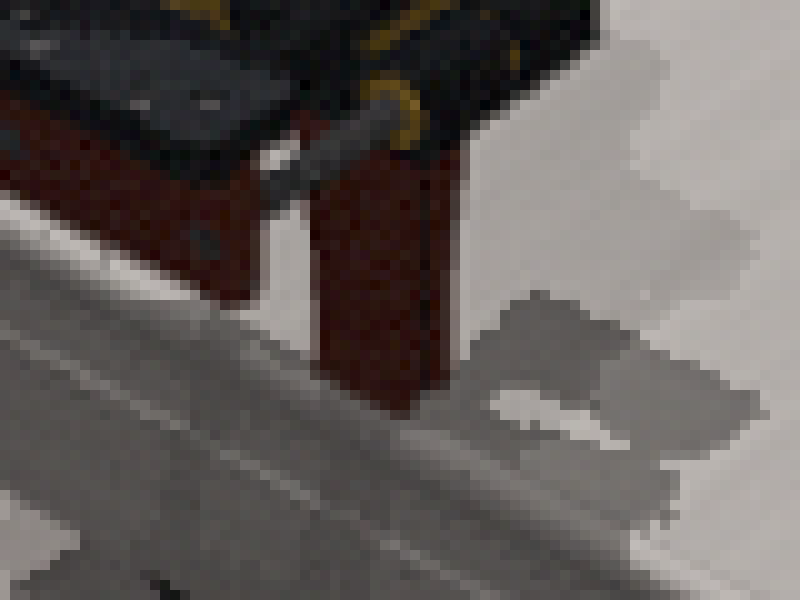

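The scene depth puts the real finger tips at z ≈ 0.125, just above the lip's top edge, while the state says 0.095. That is why the fingers closed on nothing. I'll open and go lower, checking the tip height on the way.

Emit:
jog_arm([
  {"linear": [0, 0, 0], "spin": 0},
  {"linear": [0, 0, 0], "spin": 0},
  {"linear": [0, 0, 0], "spin": 0},
  {"linear": [0, 0, 0], "spin": 0},
  {"linear": [0, 0, -0.5], "spin": 0},
], gripper=4)

```text
t: 6.02
tool_pos: [0.561, 0.0268, 0.09]
tcp_rot: [-180.0, -0.0, -13.7]
wrist_force: [0.3, -0.1, -0.4]
opening: 0.0395
gripper_force: 0.0
```

```bash
cat >> h.py <<'E'
def cloud(s):
    from scipy.spatial.transform import Rotation as Ro
    v,u=np.mgrid[0:384,0:512]
    K=s["intrinsics"];Rm=Ro.from_euler('xyz',s["attitude"],degrees=True).as_matrix()
    return (np.stack([(u-K[0,2])/K[0,0],-(v-K[1,2])/K[1,1],-np.ones_like(u)],-1)*s["z_map"][...,None])@Rm.T+s["position"]
def tips(s):
    P=cloud(s);I=s["img"].astype(int);o=manip.get_obs();X=P[...,:2]-o["tool_pos"][:2]
    lx=X@[.9712,-.2385];ly=X@[.2385,.9712]
    m=(I[...,0]-I[...,2]>12)&(I[...,0]<75)&(I[...,0]>I[...,1]*1.4)&(abs(lx)<.02)&(abs(ly)<.065)&(P[...,2]<.19)&(P[...,2]>.03)
    print("tool",o["tool_pos"],"open",o["opening"],"n",m.sum())
    for k in (ly<0,ly>=0):
        q=m&k
        if q.sum()>3: print(" lowest z",np.sort(P[q][:,2])[:6].round(3),"ly",np.percentile(ly[q],[5,50,95]).round(4),"lx",np.percentile(lx[q],[5,50,95]).round(4))
E
python3 - <<'E'
from h import *
tips(viewer.snapshot("scene")); tips(viewer.snapshot("wrist"))
E
```

```text
tool [0.56038697 0.02676175 0.08906539] open 0.040228637862443656 n 298
 lowest z [0.119 0.122 0.122 0.122 0.123 0.123] ly [-0.0353 -0.0304 -0.026 ] lx [-0.0087  0.0064  0.0131]
 lowest z [0.12  0.125 0.126 0.126 0.126 0.127] ly [0.0189 0.0213 0.0263] lx [-0.0038  0.0114  0.0132]
tool [0.56023707 0.02670048 0.08918809] open 0.03993637928172859 n 463
 lowest z [0.121 0.122 0.128 0.128 0.128 0.128] ly [-0.0281 -0.0238 -0.0204] lx [-0.0052  0.0112  0.0117]
 lowest z [0.122 0.156 0.16  0.161 0.163 0.163] ly [0.0225 0.0263 0.0294] lx [0.0098 0.0112 0.0116]
```

Emit:
jog_arm([
  {"linear": [0, 0, -0.6], "spin": 0},
  {"linear": [0, 0, -0.7], "spin": 0},
  {"linear": [0, 0, -0.6], "spin": 0},
  {"linear": [0, 0, -0.5], "spin": 0},
  {"linear": [0, 0, 0], "spin": 0},
])

```text
t: 6.75
tool_pos: [0.5603, 0.0268, 0.0653]
tcp_rot: [180.0, 0.1, -13.7]
wrist_force: [0.5, 0.8, 0.2]
opening: 0.0402
gripper_force: 0.0
```

Run:
```python
from h import *
tips(viewer.snapshot("scene"))
```

```text
tool [0.56056896 0.02681121 0.06565813] open 0.04002725124905643 n 311
 lowest z [0.096 0.096 0.098 0.098 0.098 0.098] ly [-0.0356 -0.0308 -0.0261] lx [-0.0088  0.0066  0.0122]
 lowest z [0.098 0.099 0.1   0.101 0.102 0.104] ly [0.0187 0.021  0.027 ] lx [-0.0076  0.0102  0.0124]
```

Emit:
jog_arm([
  {"linear": [-0.03, -0.12, 0], "spin": 0},
  {"linear": [0, 0, 0], "spin": 0},
  {"linear": [0, 0, 0], "spin": 0},
  {"linear": [0, 0, 0], "spin": 0},
  {"linear": [0, 0, 0], "spin": 0},
], gripper=0, newtons=12)

```text
t: 7.42
tool_pos: [0.5604, 0.0254, 0.066]
tcp_rot: [180.0, -0.0, -13.7]
wrist_force: [-1.2, -0.3, 2.0]
opening: 0.01
gripper_force: 12.0
```

Emit:
jog_arm([
  {"linear": [0, 0, 0], "spin": 0},
])

```text
t: 7.55
tool_pos: [0.5604, 0.0254, 0.066]
tcp_rot: [180.0, -0.0, -13.7]
wrist_force: [-0.5, -1.1, 2.3]
opening: 0.01
gripper_force: 12.0
```

Emit:
jog_arm([
  {"linear": [0.014, 0.058, 0], "spin": 0},
  {"linear": [0.014, 0.058, 0], "spin": 0},
])

```text
t: 7.8
tool_pos: [0.5607, 0.0264, 0.066]
tcp_rot: [180.0, -0.0, -13.7]
wrist_force: [-0.9, -1.6, 3.5]
opening: 0.0098
gripper_force: 12.0
```

Emit:
jog_arm([
  {"linear": [0.014, 0.058, 0], "spin": 0},
  {"linear": [0.014, 0.058, 0], "spin": 0},
])

```text
t: 8.05
tool_pos: [0.561, 0.0279, 0.066]
tcp_rot: [180.0, -0.0, -13.7]
wrist_force: [-1.6, -2.9, 4.6]
opening: 0.0099
gripper_force: 12.0
```

Emit:
jog_arm([
  {"linear": [0.014, 0.058, 0], "spin": 0},
  {"linear": [0.014, 0.058, 0], "spin": 0},
])

```text
t: 8.3
tool_pos: [0.5613, 0.0291, 0.066]
tcp_rot: [-180.0, -0.0, -13.7]
wrist_force: [-1.9, -1.8, 5.6]
opening: 0.0097
gripper_force: 12.0
```

Emit:
jog_arm([
  {"linear": [0.014, 0.058, 0], "spin": 0},
  {"linear": [0.014, 0.058, 0], "spin": 0},
])

```text
t: 8.55
tool_pos: [0.5616, 0.0303, 0.066]
tcp_rot: [-180.0, -0.0, -13.7]
wrist_force: [0.0, -2.7, 4.3]
opening: 0.0101
gripper_force: 12.0
```

Emit:
jog_arm([
  {"linear": [0.014, 0.058, 0], "spin": 0},
  {"linear": [0.014, 0.058, 0], "spin": 0},
])

```text
t: 8.8
tool_pos: [0.5619, 0.0314, 0.066]
tcp_rot: [-180.0, -0.0, -13.7]
wrist_force: [-2.0, -2.4, 5.4]
opening: 0.0098
gripper_force: 12.0
```

Emit:
jog_arm([
  {"linear": [0.014, 0.058, 0], "spin": 0},
  {"linear": [0.014, 0.058, 0], "spin": 0},
])

```text
t: 9.05
tool_pos: [0.5622, 0.0326, 0.066]
tcp_rot: [-180.0, -0.0, -13.7]
wrist_force: [-1.8, -1.9, 4.1]
opening: 0.01
gripper_force: 12.0
```

Emit:
jog_arm([
  {"linear": [0.014, 0.058, 0], "spin": 0},
  {"linear": [0.014, 0.058, 0], "spin": 0},
])

```text
t: 9.3
tool_pos: [0.5625, 0.0338, 0.066]
tcp_rot: [-180.0, -0.0, -13.7]
wrist_force: [-1.7, -1.3, 5.6]
opening: 0.0101
gripper_force: 12.0
```

Emit:
jog_arm([
  {"linear": [0.014, 0.058, 0], "spin": 0},
  {"linear": [0.014, 0.058, 0], "spin": 0},
])

```text
t: 9.55
tool_pos: [0.5628, 0.035, 0.066]
tcp_rot: [-180.0, -0.0, -13.7]
wrist_force: [-1.2, -2.1, 5.2]
opening: 0.0097
gripper_force: 12.0
```

Emit:
jog_arm([
  {"linear": [0.014, 0.058, 0], "spin": 0},
  {"linear": [0.014, 0.058, 0], "spin": 0},
])

```text
t: 9.8
tool_pos: [0.5631, 0.0361, 0.066]
tcp_rot: [-180.0, -0.0, -13.7]
wrist_force: [-0.2, -2.3, 4.6]
opening: 0.0099
gripper_force: 12.0
```

Emit:
jog_arm([
  {"linear": [0.014, 0.058, 0], "spin": 0},
  {"linear": [0.014, 0.058, 0], "spin": 0},
])

```text
t: 10.05
tool_pos: [0.5631, 0.0364, 0.066]
tcp_rot: [179.9, -0.0, -13.7]
wrist_force: [-1.7, -5.2, 6.8]
opening: 0.0101
gripper_force: 12.0
```

Emit:
jog_arm([
  {"linear": [0.007, 0.03, 0], "spin": 0},
  {"linear": [0, 0, 0], "spin": 0},
])

```text
t: 10.3
tool_pos: [0.5632, 0.0364, 0.066]
tcp_rot: [179.9, 0.0, -13.7]
wrist_force: [-2.0, -5.3, 7.0]
opening: 0.0099
gripper_force: 12.0
```

Run:
```python
from h import *
n=np.array([.2385,.9712])
for i in range(4):
    o=manip.get_obs(); print(o["t"],o["tool_pos"][:2]@n, o["wrist_force"][:2]@n, o["opening"]); viewer.snapshot("wrist")
```

```text
10.3 0.16969050683476158 -5.585977621299226 0.009934745233778693
10.35 0.16970652816429913 -5.292554842350881 0.010105064759868455
10.4 0.16967430247452453 -4.535800112907393 0.01008972807523777
10.45 0.1696820484925777 -5.443178791048207 0.009856932099483486
```

Left stop reached: tool coordinate along the slide is 0.1697, with about 3 N on the stop after friction. Now right.

Emit:
jog_arm([
  {"linear": [-0.067, -0.272, 0], "spin": 0},
  {"linear": [-0.067, -0.272, 0], "spin": 0},
  {"linear": [-0.067, -0.272, 0], "spin": 0},
  {"linear": [-0.067, -0.272, 0], "spin": 0},
  {"linear": [-0.067, -0.272, 0], "spin": 0},
])

```text
t: 11.12
tool_pos: [0.5601, 0.0239, 0.066]
tcp_rot: [-180.0, -0.0, -13.7]
wrist_force: [1.8, 2.5, 4.3]
opening: 0.0102
gripper_force: 12.0
```

Emit:
jog_arm([
  {"linear": [-0.014, -0.058, 0], "spin": 0},
  {"linear": [-0.014, -0.058, 0], "spin": 0},
])

```text
t: 11.38
tool_pos: [0.5598, 0.0227, 0.0659]
tcp_rot: [-180.0, -0.0, -13.7]
wrist_force: [1.0, 2.3, 2.8]
opening: 0.0095
gripper_force: 12.0
```

Emit:
jog_arm([
  {"linear": [-0.014, -0.058, 0], "spin": 0},
  {"linear": [-0.014, -0.058, 0], "spin": 0},
])

```text
t: 11.62
tool_pos: [0.5595, 0.0216, 0.066]
tcp_rot: [-180.0, -0.0, -13.7]
wrist_force: [1.8, 3.3, 5.2]
opening: 0.0098
gripper_force: 12.0
```

Emit:
jog_arm([
  {"linear": [-0.012, -0.05, 0], "spin": 0},
  {"linear": [-0.012, -0.05, 0], "spin": 0},
])

```text
t: 11.88
tool_pos: [0.5593, 0.0208, 0.066]
tcp_rot: [-180.0, -0.0, -13.7]
wrist_force: [1.5, 4.0, 3.7]
opening: 0.0096
gripper_force: 12.0
```

Run:
```python
from h import *
n=np.array([.2385,.9712])
for i in range(4):
    o=manip.get_obs(); print(o["t"],o["tool_pos"][:2]@n, o["wrist_force"][:2]@n, o["opening"]); viewer.snapshot("wrist")
```

```text
11.875 0.15359066103822935 4.252650618038251 0.009647420609668082
11.925 0.15356816251370117 3.018801016153026 0.009857902900483353
11.975 0.1536093109621394 2.427789828519535 0.009801656872874907
12.025 0.15360101640548504 2.3744061966160577 0.009673670288682804
```

Emit:
jog_arm([
  {"linear": [-0.012, -0.05, 0], "spin": 0},
  {"linear": [-0.012, -0.05, 0], "spin": 0},
])

```text
t: 12.32
tool_pos: [0.5592, 0.0205, 0.0659]
tcp_rot: [-179.9, -0.0, -13.7]
wrist_force: [2.4, 5.7, 3.2]
opening: 0.0097
gripper_force: 12.0
```

Run:
```python
from h import *
n=np.array([.2385,.9712])
for i in range(4):
    o=manip.get_obs(); print(o["t"],o["tool_pos"][:2]@n, o["wrist_force"][:2]@n, o["opening"]); viewer.snapshot("wrist")
```

```text
12.325 0.1533336094787724 6.0642181789410605 0.00967496755327072
12.375 0.15334165576435707 4.553478348233334 0.010256074035314434
12.425 0.15329888355934893 6.195978619107425 0.009789235401933542
12.475 0.15333697387527906 5.823029008579917 0.009939784362020688
```

Right stop reached at 0.1533. Half-way is 0.1615, a play of about 15.8 mm, which fits the given range.

Emit:
jog_arm([
  {"linear": [0.075, 0.304, 0], "spin": 0},
  {"linear": [0.075, 0.304, 0], "spin": 0},
  {"linear": [0.075, 0.304, 0], "spin": 0},
  {"linear": [0, 0, 0], "spin": 0},
])

```text
t: 13.02
tool_pos: [0.5608, 0.027, 0.066]
tcp_rot: [179.9, 0.0, -13.8]
wrist_force: [-0.3, -1.4, 7.8]
opening: 0.0101
gripper_force: 12.0
```

Run:
```python
from h import *
n=np.array([.2385,.9712])
o=manip.get_obs(); print(o["t"],o["tool_pos"][:2]@n, o["wrist_force"][:2]@n, o["opening"])
```

```text
13.025 0.15997068122595157 -1.4591941164886795 0.010135779076017131
```

Emit:
jog_arm([
  {"linear": [0.018, 0.075, 0], "spin": 0},
  {"linear": [0.018, 0.075, 0], "spin": 0},
  {"linear": [0, 0, 0], "spin": 0},
  {"linear": [0, 0, 0], "spin": 0},
  {"linear": [0, 0, 0], "spin": 0},
])

```text
t: 13.65
tool_pos: [0.561, 0.028, 0.0659]
tcp_rot: [179.8, 0.0, -13.8]
wrist_force: [0.4, -2.3, 8.0]
opening: 0.0098
gripper_force: 12.0
```

Emit:
jog_arm([
  {"linear": [0.014, 0.058, 0], "spin": 0},
  {"linear": [0, 0, 0], "spin": 0},
])

```text
t: 13.9
tool_pos: [0.5612, 0.0285, 0.0659]
tcp_rot: [179.8, 0.0, -13.8]
wrist_force: [-1.0, -1.1, 8.1]
opening: 0.0102
gripper_force: 12.0
```

Run:
```python
from h import *
n=np.array([.2385,.9712])
for i in range(3):
    o=manip.get_obs(); print(o["t"],o["tool_pos"]@np.r_[n,0],o["tool_pos"], o["wrist_force"], o["tcp_rot"]); p=viewer.snapshot("wrist")
P=cloud(p); 
for q in (p,viewer.snapshot("scene")):
    P=cloud(q);lx=P[...,:2]@[.9712,-.2385]-.538;nn=P[...,:2]@n
    m=(lx>.03)&(lx<.11)&(abs(nn-.16)<.03)&(P[...,2]>.113)&(P[...,2]<.126); print(m.sum(),np.percentile(nn[m],[1,50,99]))
```

```text
13.9 0.16155642319768285 [0.56117473 0.02853815 0.06594176] [-0.96276476 -1.09869345  8.09452188] [ 1.79845019e+02  2.28204908e-02 -1.37847912e+01]
13.95 0.1615562993252234 [0.5612054  0.02853049 0.06594713] [-0.99164844 -1.97196508  8.8463741 ] [ 1.79845763e+02  1.98422538e-02 -1.37841287e+01]
14.0 0.16156296377265641 [0.56117916 0.0285438  0.06596528] [-0.60461607 -1.34913075  8.49973608] [ 1.79847832e+02  2.07823681e-02 -1.37868698e+01]
4474 [0.1575778  0.16242912 0.16737841]
169 [0.15343041 0.15768754 0.16380233]
```

Emit:
jog_arm([
  {"linear": [0, 0, 0], "spin": 0},
  {"linear": [0, 0, 0], "spin": 0},
  {"linear": [0, 0, 0], "spin": 0},
  {"linear": [0, 0, 1], "spin": 0},
  {"linear": [0, 0, 3], "spin": 0},
], gripper=7)

```text
t: 14.72
tool_pos: [0.5605, 0.0307, 0.1055]
tcp_rot: [179.9, 0.2, -13.7]
wrist_force: [0.3, -1.4, 0.6]
opening: 0.0563
gripper_force: 0.0
```

Emit:
jog_arm([
  {"linear": [0, 0, 4], "spin": 0},
  {"linear": [0, 0, 2], "spin": 0},
  {"linear": [-1, -4, 0], "spin": 0},
  {"linear": [-1.5, -4, 0], "spin": 0},
  {"linear": [-1.5, -4, 0], "spin": 0},
])

```text
t: 15.35
tool_pos: [0.5212, -0.0903, 0.1666]
tcp_rot: [180.0, -0.0, -13.7]
wrist_force: [0.9, -0.2, 0.9]
opening: 0.0698
gripper_force: 0.0
```

Run:
```python
from h import *
np.set_printoptions(precision=4,suppress=True)
n=np.array([.2385,.9712])
o=manip.get_obs();print(o["t"],o["tool_pos"],o["tcp_rot"],o["wrist_force"])
p=viewer.snapshot("wrist"); save(p,"w5"); s=viewer.snapshot("scene")
for nm,q in (("w",p),("s",s)):
    for r in viewer.place_of(q,"weight_centre")[:4]:
        l=r["location"]; print(nm,round(r["score"],2),np.array(l)*[512,384],atz(q,l,.035),bydepth(q,l),q["img"][int(l[1]*384),int(l[0]*512)])
    P=cloud(q);lx=P[...,:2]@[.9712,-.2385]-.538;nn=P[...,:2]@n
    m=(lx>.03)&(lx<.11)&(abs(nn-.16)<.03)&(P[...,2]>.113)&(P[...,2]<.126); 
    if m.sum(): print("lip",m.sum(),np.percentile(nn[m],[1,50,99]))
    # yellow weight points
    I=q["img"].astype(int); k=(I[...,0]>1.25*I[...,1])&(I[...,1]>1.5*I[...,2])&(I[...,0]>90)&(np.hypot(P[...,0]-.47,P[...,1]+.195)<.05)&(P[...,2]>.055)
    if k.sum()>5: print("knob",k.sum(),P[k].min(0),P[k].max(0),np.median(P[k],0))
```

```text
15.35 [ 0.5212 -0.0903  0.1666] [179.9979  -0.0436 -13.6748] [ 0.9393 -0.2123  0.9333]
w 0.97 [418.816  260.1984] [ 0.3831 -0.2496  0.035 ] [ 0.5436 -0.1365  0.2889] [39 42 37]
w 0.95 [278.4768 207.7824] [ 0.4816 -0.1082  0.035 ] [ 0.4929 -0.1079  0.0693] [ 59  77 127]
w 0.83 [331.2128 272.4096] [ 0.3915 -0.1502  0.035 ] [ 0.5108 -0.1229  0.2318] [41 41 40]
w 0.8 [352.9216 201.7152] [ 0.4694 -0.1878  0.035 ] [ 0.4803 -0.1802  0.0648] [112  92  65]
lip 1827 [0.1567 0.16   0.1661]
knob 33 [ 0.4629 -0.1953  0.0608] [ 0.4832 -0.1732  0.0705] [ 0.4753 -0.1753  0.0677]
s 0.86 [184.6784 250.5984] [ 0.4721 -0.1893  0.035 ] [ 0.4796 -0.1978  0.0473] [154 119  42]
s 0.75 [130.816  256.3968] [ 0.3857 -0.2502  0.035 ] [ 0.3945 -0.2576  0.047 ] [64 28 82]
s 0.6 [213.2992 225.7152] [ 0.4864 -0.1043  0.035 ] [ 0.4942 -0.1149  0.0481] [ 23  55 115]
s 0.57 [166.0928 221.2992] [ 0.39   -0.1382  0.035 ] [ 0.4043 -0.1533  0.0547] [83 43 52]
lip 165 [0.1535 0.1574 0.1644]
knob 123 [ 0.4586 -0.2032  0.0568] [ 0.4848 -0.176   0.0706] [ 0.4717 -0.1913  0.068 ]
```

Emit:
jog_arm([
  {"linear": [-1.7, -3.3, 0], "spin": 0},
  {"linear": [-1.7, -3.3, 0], "spin": 0},
  {"linear": [-1.6, -3.2, 0], "spin": 0},
  {"linear": [0, 0, 0], "spin": 0},
], gripper=5.8)

```text
t: 16.05
tool_pos: [0.4712, -0.1884, 0.1662]
tcp_rot: [180.0, -0.0, -13.8]
wrist_force: [-0.2, 1.0, 0.4]
opening: 0.058
gripper_force: 0.0
```

Run:
```python
from h import *
np.set_printoptions(precision=4,suppress=True)
o=manip.get_obs();print(o["t"],o["tool_pos"],o["opening"])
p=viewer.snapshot("wrist"); s=viewer.snapshot("top")
for q in (p,s):
    P=cloud(q); I=q["img"].astype(int); k=(I[...,0]>1.15*I[...,1])&(I[...,1]>1.3*I[...,2])&(I[...,0]>80)&(np.hypot(P[...,0]-.47,P[...,1]+.195)<.05)&(P[...,2]>.06)&(P[...,2]<.075)
    if k.sum()>5: print("knob",k.sum(),P[k].min(0),P[k].max(0),np.median(P[k],0))
    for r in viewer.place_of(q,"weight_centre")[:4]: print(round(r["score"],2),atz(q,r["location"],.035))
cv2.imwrite("pics/w6.png",np.hstack([p["img"][:,100:412],s["img"][100:300,220:460].repeat(2,0)[:384]])[:,:,::-1])
```

```text
16.05 [ 0.4712 -0.1884  0.1662] 0.05800147410940513
knob 625 [ 0.4578 -0.2     0.0607] [ 0.4837 -0.1735  0.072 ] [ 0.4714 -0.1869  0.0697]
0.83 [ 0.3924 -0.1479  0.035 ]
0.8 [ 0.386  -0.2514  0.035 ]
0.78 [ 0.4686 -0.1866  0.035 ]
0.62 [ 0.4831 -0.1097  0.035 ]
knob 113 [ 0.4576 -0.1992  0.063 ] [ 0.4831 -0.1742  0.0739] [ 0.4697 -0.1872  0.0695]
0.67 [ 0.4804 -0.1078  0.035 ]
0.67 [ 0.3936 -0.1473  0.035 ]
0.54 [ 0.4722 -0.1906  0.035 ]
```

View pics/w6.png

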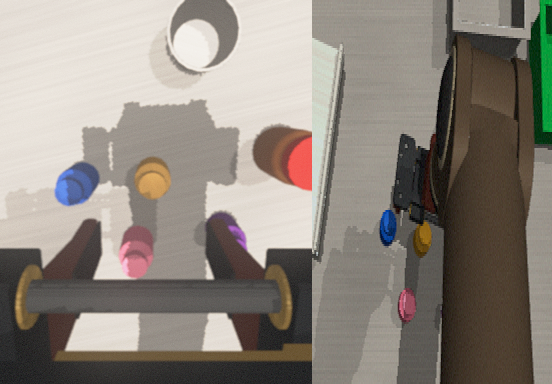

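Emit:
jog_arm([
  {"linear": [-0.05, 0.14, -4], "spin": 0},
  {"linear": [0, 0, -4], "spin": 0},
  {"linear": [0, 0, -4], "spin": 0},
  {"linear": [0, 0, -1.5], "spin": 0},
  {"linear": [0, 0, 0], "spin": 0},
])

```text
t: 16.88
tool_pos: [0.4712, -0.1848, 0.0305]
tcp_rot: [-180.0, 0.1, -13.6]
wrist_force: [0.2, 0.3, 0.3]
opening: 0.0582
gripper_force: 0.0
```

Run:
```python
from h import *
o=manip.get_obs(); print(o["wrist_force"]); s=viewer.snapshot("scene"); 
cv2.imwrite("pics/w7.png",cv2.resize(s["img"][170:330,100:260],(600,600))[:,:,::-1])
tips(s)
```

```text
[0.19498021 0.2572586  0.28391992]
tool [ 0.47189575 -0.18532055  0.03144595] open 0.057476058234083784 n 344
 lowest z [0.06  0.061 0.063 0.063 0.063 0.064] ly [-0.0432 -0.0388 -0.0178] lx [-0.0144  0.0083  0.0126]
 lowest z [0.062 0.063 0.065 0.066 0.067 0.068] ly [0.0282 0.0305 0.0368] lx [-0.0082  0.0102  0.0125]
```

View pics/w7.png

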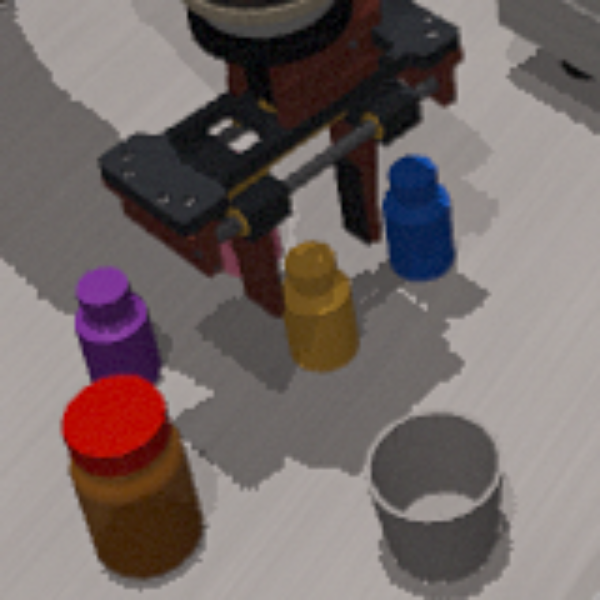

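Emit:
jog_arm([
  {"linear": [-0.05, -0.15, -1.5], "spin": 0},
  {"linear": [0, 0, -1.5], "spin": 0},
  {"linear": [0, 0, -1], "spin": 0},
  {"linear": [0, 0, -0.3], "spin": 0},
  {"linear": [0, 0, 0], "spin": 0},
])

```text
t: 17.55
tool_pos: [0.4705, -0.1872, -0.0124]
tcp_rot: [-180.0, 0.0, -13.7]
wrist_force: [-0.4, -0.1, 0.4]
opening: 0.058
gripper_force: 0.0
```

Emit:
jog_arm([
  {"linear": [0, 0, 0], "spin": 0},
  {"linear": [0, 0, 0], "spin": 0},
  {"linear": [0, 0, 0], "spin": 0},
  {"linear": [0, 0, 0], "spin": 0},
], gripper=2.5, newtons=25)

```text
t: 18.05
tool_pos: [0.4709, -0.1873, -0.0118]
tcp_rot: [180.0, -0.0, -13.7]
wrist_force: [-0.0, 0.4, 2.9]
opening: 0.0376
gripper_force: 25.0
```

Emit:
jog_arm([
  {"linear": [0, 0, 2], "spin": 0},
  {"linear": [0, 0, 4], "spin": 0},
  {"linear": [0, 0, 5], "spin": 0},
  {"linear": [0, 0, 5], "spin": 0},
  {"linear": [0, 0, 1], "spin": 0},
])

```text
t: 18.68
tool_pos: [0.4718, -0.1879, 0.1603]
tcp_rot: [180.0, -0.3, -13.7]
wrist_force: [0.2, 0.1, -4.9]
opening: 0.0373
gripper_force: 25.0
```

Run:
```python
from h import *
np.set_printoptions(precision=4,suppress=True)
o=manip.get_obs();print(o["t"],o["tool_pos"],o["opening"],o["wrist_force"])
n=np.array([.2385,.9712])
t=viewer.snapshot("top"); s=viewer.snapshot("scene")
for q in (t,s):
    P=cloud(q); L=P[...,:2]
    m=(P[...,2]>.28)&(P[...,2]<.5)&(L[...,1]>.12)&(L[...,0]>.45)&(q["z_map"]>0)
    if m.sum(): 
        d=np.hypot(L[m][:,0]-.596,L[m][:,1]-.1585); i=np.argsort(d)[:1]; print("display",m.sum(),P[m].min(0),P[m].max(0),"nearest",P[m][i],d[i])
    for nm,z in (("platter_middle",.088),("right_lip",.104),("left_lip",.104)):
        for r in viewer.place_of(q,nm)[:1]: print(nm,round(r["score"],2),atz(q,r["location"],z))
    dk=(abs(P[...,2]-.088)<.006)&(np.hypot(L[...,0]-.596,L[...,1]-.158)<.22)
    lx=L@[.9712,-.2385];nn=L@n; b=dk&(abs(nn-.296)<.1)
    if b.sum(): print("deck lx",np.percentile(lx[b],[.3,99.7]),"mid",np.percentile(lx[b],[.3,99.7]).mean())
    k=(P[...,2]>.113)&(P[...,2]<.128)&(abs(lx-.541)<.1)
    for c in (.1615,.431):
        kk=k&(abs(nn-c)<.02)
        if kk.sum(): print("lip",c,np.percentile(nn[kk],[1,50,99]))
```

```text
18.675 [ 0.4718 -0.1879  0.1603] 0.0372686744711865 [ 0.2154  0.1495 -4.8846]
display 6780 [0.6384 0.2294 0.3074] [0.7429 0.4396 0.4525] nearest [[0.6604 0.2373 0.4003]] [0.1018]
platter_middle 0.86 [0.594  0.1697 0.088 ]
left_lip 0.74 [0.6258 0.2885 0.104 ]
deck lx [0.4187 0.6578] mid 0.5382412748886787
lip 0.1615 [0.1563 0.1609 0.1664]
lip 0.431 [0.4254 0.4297 0.4362]
display 2999 [0.638  0.2253 0.2802] [0.7531 0.4512 0.4177] nearest [[0.6627 0.2335 0.3911]] [0.1003]
platter_middle 0.73 [0.5945 0.1534 0.088 ]
right_lip 0.86 [0.5599 0.0201 0.104 ]
left_lip 0.7 [0.5631 0.021  0.104 ]
deck lx [0.4191 0.6591] mid 0.5390683020178686
lip 0.1615 [0.1534 0.1575 0.1642]
lip 0.431 [0.4219 0.4271 0.4348]
```

Emit:
jog_arm([
  {"linear": [0.6, 2, 0], "spin": -0.175},
  {"linear": [0.6, 2, 0], "spin": -0.175},
  {"linear": [0.6, 2, 0], "spin": -0.175},
  {"linear": [0.6, 2, 0], "spin": -0.175},
  {"linear": [0.6, 2, 0], "spin": -0.175},
])

```text
t: 19.7
tool_pos: [0.5003, -0.0866, 0.1569]
tcp_rot: [179.9, 0.1, -64.2]
wrist_force: [-0.1, -0.6, -4.5]
opening: 0.0375
gripper_force: 25.0
```

```bash
python3 -c "
from bench import manip;print(manip.get_obs()['qpos'])"
```

```text
[  13.74099667   14.93594281  -11.18541802  109.35233707    3.44374548
   56.12261431 -153.16088279]
```

Emit:
jog_arm([
  {"linear": [1.2, 2.4, 0], "spin": 0.16},
  {"linear": [1.2, 2.4, 0], "spin": 0.16},
  {"linear": [1.2, 2.4, 0], "spin": 0.16},
  {"linear": [1.2, 2.4, 0], "spin": 0.16},
  {"linear": [1.2, 2.4, 0], "spin": 0.16},
])

```text
t: 20.32
tool_pos: [0.5605, 0.0334, 0.1568]
tcp_rot: [180.0, 0.1, -17.7]
wrist_force: [1.6, 0.1, -5.8]
opening: 0.0375
gripper_force: 25.0
```

Emit:
jog_arm([
  {"linear": [0.5, 1.8, 0], "spin": 0.16},
  {"linear": [0.5, 1.8, 0], "spin": 0.16},
  {"linear": [0.5, 1.8, -1], "spin": 0},
  {"linear": [0, 0.6, -2], "spin": 0},
  {"linear": [0, 0, 0], "spin": 0},
])

```text
t: 20.95
tool_pos: [0.5739, 0.0929, 0.1255]
tcp_rot: [180.0, 0.3, 0.4]
wrist_force: [0.2, -0.4, -4.5]
opening: 0.0378
gripper_force: 25.0
```

Emit:
jog_arm([
  {"linear": [0, 0, -1.5], "spin": 0},
  {"linear": [0, 0, -1.5], "spin": 0},
  {"linear": [0.5, 2.1, 0], "spin": 0},
  {"linear": [0.5, 2.1, 0], "spin": 0},
  {"linear": [0.5, 2.0, 0], "spin": 0},
])

```text
t: 21.58
tool_pos: [0.5912, 0.1575, 0.0984]
tcp_rot: [-179.9, -0.1, 0.4]
wrist_force: [-0.1, 0.6, -5.0]
opening: 0.0379
gripper_force: 25.0
```

Run:
```python
from h import *
np.set_printoptions(precision=4,suppress=True)
s=viewer.snapshot("scene"); t=viewer.snapshot("wrist");o=manip.get_obs();print(o["t"],o["tool_pos"],o["opening"],o["wrist_force"])
for q in (s,t):
    P=cloud(q); I=q["img"].astype(int); k=(I[...,0]>1.15*I[...,1])&(I[...,1]>1.3*I[...,2])&(I[...,0]>70)&(np.hypot(P[...,0]-.5887,P[...,1]-.155)<.04)&(P[...,2]>.09)&(P[...,2]<.2)
    if k.sum()>5: print("weight",k.sum(),P[k].min(0),P[k].max(0))
cv2.imwrite("pics/w8.png",cv2.resize(s["img"][60:220,230:430],(750,600))[:,:,::-1])
```

```text
21.675 [0.591  0.1598 0.0985] 0.03739371529792538 [-0.2171  0.2012 -4.8741]
weight 196 [0.5778 0.1322 0.1086] [0.6106 0.1697 0.1794]
weight 5174 [0.5777 0.1365 0.1133] [0.6101 0.1809 0.1921]
```

View pics/w8.png

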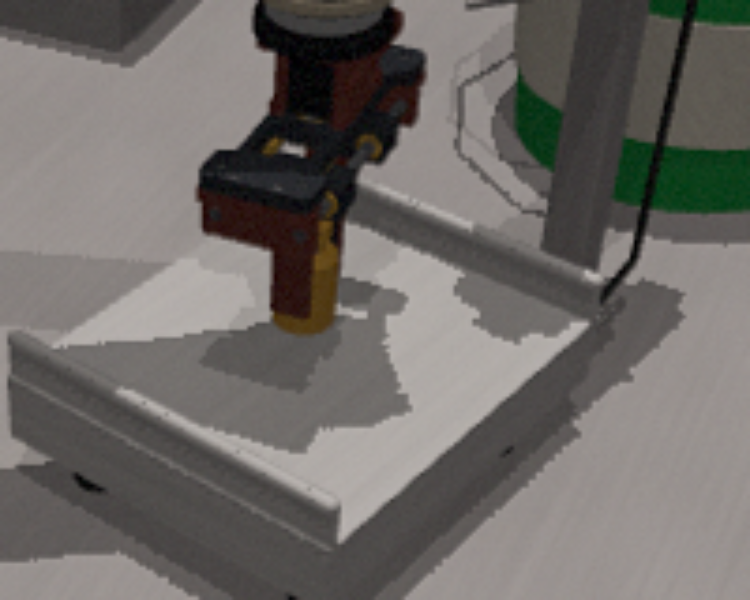

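Weight held upright over the middle of the deck (picture 305,325), well clear of the display. Lowering it now.

Emit:
jog_arm([
  {"linear": [0, 0, -0.7], "spin": 0},
  {"linear": [0, 0, -0.6], "spin": 0},
  {"linear": [0, 0, -0.4], "spin": 0},
  {"linear": [0, 0, -0.1], "spin": 0},
  {"linear": [0, 0, 0], "spin": 0},
])

```text
t: 22.3
tool_pos: [0.5907, 0.1544, 0.0799]
tcp_rot: [180.0, -0.0, 0.3]
wrist_force: [0.5, -0.7, -4.1]
opening: 0.0375
gripper_force: 25.0
```

Emit:
jog_arm([
  {"linear": [0, 0, -0.1], "spin": 0},
  {"linear": [0, 0, -0.1], "spin": 0},
])

```text
t: 22.55
tool_pos: [0.5907, 0.1547, 0.078]
tcp_rot: [-180.0, -0.0, 0.3]
wrist_force: [0.6, 0.0, -5.6]
opening: 0.0373
gripper_force: 25.0
```

Emit:
jog_arm([
  {"linear": [0, 0, -0.1], "spin": 0},
  {"linear": [0, 0, -0.1], "spin": 0},
])

```text
t: 22.8
tool_pos: [0.5906, 0.1547, 0.0762]
tcp_rot: [180.0, -0.0, 0.3]
wrist_force: [-3.8, -0.6, 4.2]
opening: 0.0374
gripper_force: 25.0
```

Emit:
jog_arm([
  {"linear": [0, 0, 0.05], "spin": 0},
  {"linear": [0, 0, 0], "spin": 0},
  {"linear": [0, 0, 0], "spin": 0},
  {"linear": [0, 0, 0], "spin": 0},
  {"linear": [0, 0, 0], "spin": 0},
], gripper=6)

```text
t: 23.42
tool_pos: [0.5907, 0.1547, 0.0764]
tcp_rot: [180.0, -0.0, 0.3]
wrist_force: [0.9, 1.2, 0.4]
opening: 0.0602
gripper_force: 0.0
```

Emit:
jog_arm([
  {"linear": [0, 0, 1], "spin": 0},
  {"linear": [0, 0, 3], "spin": 0},
  {"linear": [0, 0, 4], "spin": 0},
  {"linear": [-3, -3, 1], "spin": 0},
  {"linear": [-4, -4, 0], "spin": 0},
])

```text
t: 24.05
tool_pos: [0.521, 0.0852, 0.168]
tcp_rot: [-179.9, -0.2, 0.4]
wrist_force: [-0.5, -0.7, 0.4]
opening: 0.0602
gripper_force: 0.0
```

Emit:
jog_arm([
  {"linear": [-4, -4, 0], "spin": 0},
  {"linear": [-4, -4, 0], "spin": 0},
  {"linear": [0, -4, 0], "spin": 0},
  {"linear": [0, 0, 0], "spin": 0},
])

```text
t: 24.55
tool_pos: [0.4405, -0.0382, 0.1673]
tcp_rot: [179.9, -0.1, 0.1]
wrist_force: [-0.0, -0.0, -0.3]
opening: 0.0597
gripper_force: 0.0
```

Run:
```python
from h import *
np.set_printoptions(precision=4,suppress=True)
n=np.array([.2385,.9712])
s=viewer.snapshot("scene"); t=viewer.snapshot("top");o=manip.get_obs();print(o["t"],o["tool_pos"],o["wrist_force"])
for q in (s,t):
    P=cloud(q); I=q["img"].astype(int); k=(I[...,0]>1.15*I[...,1])&(I[...,1]>1.3*I[...,2])&(I[...,0]>70)&(np.hypot(P[...,0]-.5887,P[...,1]-.155)<.05)&(P[...,2]>.09)&(P[...,2]<.2)
    if k.sum()>5: print("weight",k.sum(),P[k].min(0),P[k].max(0)); kk=k&(P[...,2]>.148); print("knob mid",(P[kk].min(0)+P[kk].max(0))/2)
    L=P[...,:2];lx=L@[.9712,-.2385];nn=L@n
    k=(P[...,2]>.113)&(P[...,2]<.128)&(abs(lx-.541)<.1)
    for c in (.1615,.431):
        kk=k&(abs(nn-c)<.02)
        if kk.sum(): print("lip",c,np.percentile(nn[kk],[1,50,99]))
    for m in ("platter_middle","jar","cup"): print(m,[atz(q,r["location"],.088 if m[0]=="p" else 0) for r in viewer.place_of(q,m)[:1]])
cv2.imwrite("pics/w9.png",s["img"][:,:,::-1])
```

```text
24.65 [ 0.441 -0.035  0.167] [-0.6369  0.5504  0.4141]
weight 449 [0.5728 0.1316 0.09  ] [0.6089 0.1678 0.1587]
knob mid [0.5904 0.1515 0.1534]
lip 0.1615 [0.1536 0.1575 0.1645]
lip 0.431 [0.4225 0.4271 0.4347]
platter_middle [array([0.595 , 0.1574, 0.088 ])]
jar [array([ 0.4671, -0.3382,  0.    ])]
cup [array([ 0.5946, -0.2664,  0.    ])]
weight 250 [0.5714 0.1353 0.0902] [0.6093 0.173  0.1617]
knob mid [0.5897 0.1542 0.1554]
lip 0.1615 [0.1565 0.1611 0.1662]
lip 0.431 [0.4256 0.4297 0.4363]
platter_middle [array([0.598 , 0.1651, 0.088 ])]
jar [array([ 0.4693, -0.327 ,  0.    ])]
cup [array([ 0.5923, -0.2604, -0.    ])]
```

View pics/w9.png

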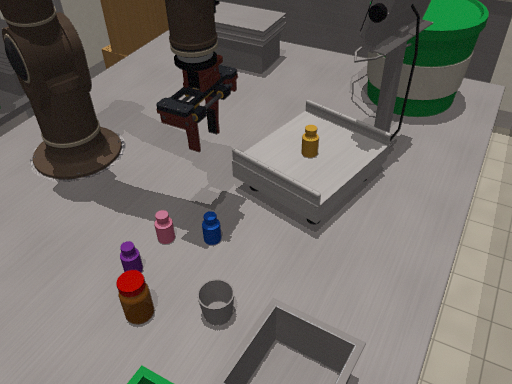

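The weight stands upright on the deck (pixel 311,142), about 6 mm from the middle. The lips are where I left them, the jar and cup are unmoved, and the arm is clear.

```bash
python3 -c "
from bench import manip;print(manip.job_done())"
```

```text
the job is handed in; nothing more can be done
None
```

The job is handed in, though no verdict came back: the platter touched both stops at about 3 N each and was left half-way along its roughly 16 mm of play, and the brass weight stands upright about 6 mm from the middle with the jar and cup unmoved.

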